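# Catch a rolling drinks can in the gravity rack

## Task

Pull the stop pin of the can rack out by its knob, so that the drinks can behind it rolls down its lane by itself. As it comes out from under the wire guard, run your hand along close ahead of it, take it up at its own speed with no knock or squeeze, and brake it gradually to a stop before it reaches the lip at the low end. Then let it down softly until it rests against the lip, and take your hand away; the other cans and the jars stay as they are.

Things in the scene. Friction and masses are not known exactly. Their poses are not given: they have to be found in the camera images.
- rack: Fixed two-lane gravity can rack. Its frame is tilted with the lanes: origin on the nearer lane's floor, mid-length and mid-width, 50 mm above the counter; +y downhill along the lane (0.046 rad below level), +x across, away from the robot, z square to the floor. Lanes 520 mm long, 119 mm wide inside, guides 25 mm high. Uphill of y = -0.03 m a wire guard roofs them, 85 mm above the floor.
- pin (a joint): Stop pin, round bar 10 mm thick in a bracket clamped on the near guide (where along it varies), sliding along the rack's x: 0 = fully in, holding the can; grows as its knob is pulled along rack -x, towards the robot; end stop 0.078 m. The can is freed at 0.055 to 0.065; out means 0.068 or more. Friction about 1.5 N, stays where left.
- pin_knob (a point): Middle of the pin's upright black knob (22 mm across, 34 mm tall, clear of its bar, whose axis lies 34 mm below this point). With the pin fully in it stands 112 mm from the lane's centre line, on the robot's side, 34 mm clear of the guard wires; it moves with the pin. Can be pinched from above.
- guard_end (a point): Point on the lane's centre line under the last hoop of the wire guard, 33 mm above the lane floor (the height of a can's centre). From here down to the lip the lane is open above. Axes as the rack's.
- lip_rest (a point): Where the can's centre lies when it rests against the low-end lip of the nearer lane: 257 mm downhill of guard_end; can centres move on the straight line through both points. Axes as the rack's.
- lip: Low-end lip of the nearer lane: steel strip 120 mm wide, 4 mm thick, 18 mm above the lane floor; origin at its foot, mid-width. A finger whose tip stays 22 mm or more above the lane floor passes over it while still touching the can's middle height (33 mm).
- can: Full can, plain aluminium, 66 mm across, 115 mm long, nominally 0.36 kg (contents differ), lying across the nearer lane behind the pin. Origin at its centre, x along the can's axis. Once freed it runs 390 to 440 mm to the lip: nominally 0.13 m/s2 at first, less later; left alone it leaves the guard 0.9 to 1.3 s after, at 0.15 to 0.21 m/s, and meets the lip at 0.21 to 0.30.
- can_b1: Same kind of can in the farther lane, resting on its lip; origin at its centre. To be left alone.
- can_b2: Same kind of can in the farther lane, next above can_b1; origin at its centre. To be left alone.
- jar1: Jam jar standing on the counter on the robot's side of the rack, 68 mm across, 88 mm tall; origin at the centre of its underside. To be left alone.
- jar2: Jam jar like jar1, farther to the left. To be left alone.

How it is judged:
By the outcome, as a careful person would: the job done as asked, in the order asked, and still so for the second after the job is handed in, with the robot touching nothing.
It also fails if it takes over 38 s, if anything falls off the work surface, if the arm or the gripper's body presses on something with over 40 N, if the wrist force passes 120 N, or if a joint passes its speed limit or range.

## Robot

A 7-joint arm with a two-finger parallel gripper is mounted at the origin on the work surface. World frame = base frame: x ahead of the robot, y to its left, z up, the work surface at z = 0. Lengths are in m, angles in rad, forces in N, time in s.
With the tool pointing down it reaches from about 0.35 to 0.9 m from the base axis. Payload 8.1 kg.
Tool frame: the origin (TCP) lies at the very end of the fingers, on their centre line; the grasp point (between the pads) lies 19 mm behind it; z points along the fingers, y is the line along which they close (so a half turn about z gives the same grasp; the last joint's range is limited). The gripper opens to 92 mm and grips with 3 to 60 N. Pads are 19 mm wide; open, the fingers measure 130 mm over their backs; the gripper's body (75 mm by 190 mm) begins 47 mm behind the grasp point.
Start: joints at [-1.299, 0.434, 0.025, 1.573, -0.012, 1.134, -0.075], TCP at [0.229, 0.582, 0.227] pointing down, gripper open.
Joint ranges: [-2.62, 2.62], [-0.44, 2.09], [-1.27, 1.32], [0.08, 2.57], [-1.32, 4.46], [0.12, 2], [-2.74, 2.74]. Speed limits (rad/s): [2.22, 2.22, 3.01, 3.01, 3.14, 3.14, 3.14].

## Interface

Orientations are given as a rotation vector (axis times angle).
In Python, from cell import arm gives the robot as it stands.
- The arm moves only by the tool carry_out, never from a script. Its argument "commands" is a list of rows, each a list of 7 numbers: the opening, from 0 (shut) to 1 (fully open), then the shift along the tool's x, y, z each as a share of 0.025 m, from -1 to 1, then the turn, a rotation vector about the tool's x, y, z each as a share of 0.1 rad, from -1 to 1. A call has 1 to 8 rows; each row shifts and turns the commanded pose from where the row before left it, along the tool's axes as they then stand; what a row does not reach is not made up. A row lasts 1/10 s, in which the tool goes at most 50 mm and 8.59 degrees, less where a joint would pass 70% of its speed; a pose out of reach is approached as far as the arm can. A call with a number of a shift or a turn outside -1 to 1 is refused whole. A call with a gripper value outside its range is refused whole. The fingers move at their own pace and stop on an object; "squeeze" is the grip in N (left out, the last holds). Time passes only in rows, so rows that do not move let the fingers close. It gives the time, the measured TCP pose, the force, the opening and the grip force at its end, in the units of the state.
- arm.observe(): the state, without advancing time (a new reading comes with each control period).
- arm.get_image(name): name is "scene" or "top" or "wrist"; returns a dict with "pixels" (480x640x3 uint8, red, green, blue), "range_z" (480x640 float32, m along the optical axis (not along the pixel's ray), 0 where there is no reading), "mtx" (3x3 intrinsics, pixels), "R" (3x3) and "t" (3): a world point X has camera coordinates R X + t; the wrist camera has in their place "tool_from_camera" (4x4, takes a point from camera to tool coordinates, whose origin is the TCP and whose axes are the flange's). Camera axes: x right, y down, z forward; pixel columns grow to the right and rows downward; lengths in m; the calibration is good to about 2 mm. A picture is of the moment at which its call begins: read the wrist's pose just before it.
- arm.sign_off(): hands the job in; it is judged then, once.
The state is a dict: "clock": time; "joints": joint angles; "dq": joint speeds; "joint_efforts": joint torques, N m; "position": TCP position; "ee_rot": TCP orientation; "force": force on the tool from outside, world axes, zero at the start; "ft_torque": the same for the moment, N m; "width": opening from 0.0 (shut) to 1.0 (fully open); "gripper_force": force on a finger pad.
Only numpy, scipy, OpenCV 4.12 (cv2) and the standard library are available. Lean on these libraries where they do the work, as an engineer would, in place of code of your own. Each camera call takes 0.05 s, during which the arm holds its last target. There are 200 camera calls.

## Working session

There is one attempt and no reset: what is moved stays moved. The work goes in short steps, Python scripts to look and compute and a tool call to move; the robot and the scene stay as the last step left them, time stands still between calls to the robot, and variables do not carry over. Pictures are saved under pics/ and viewed, at most 10 in all, crops included, and the job is handed in when it is done.

Besides the shell and the picture viewer there is one more tool, called after "Call:" as name([rows], argument=value, ...), one row to a line, values as JSON. carry_out: Moves the arm, as the interface text tells. Shift numbers are shares of 0.025 m and turn numbers shares of 0.1 rad, none past 1 either way. Its arguments: {"type":"object","properties":{"commands":{"type":"array"},"squeeze":{"type":"number"}},"required":["commands"]}

```bash
ls; mkdir -p pics; python3 - <<'E'
from cell import arm
import cv2, numpy as np
print({k:np.round(v,3) for k,v in arm.observe().items()})
for n in ("scene","top"):
    d=arm.get_image(n); np.savez(f"pics/{n}0.npz",**d)
    cv2.imwrite(f"pics/{n}0.png",d["pixels"][:,:,::-1])
    print(n,np.round(d["mtx"],1).tolist(),np.round(d["R"],3).tolist(),np.round(d["t"],3))
E
```

```text
pics
{'clock': np.float64(0.0), 'joints': array([-1.299,  0.435,  0.025,  1.574, -0.012,  1.134, -0.075]), 'dq': array([-0.   ,  0.002, -0.001, -0.001, -0.001, -0.   ,  0.001]), 'joint_efforts': array([-0.0000e+00, -6.6785e+01,  9.8500e-01, -3.1445e+01, -6.1000e-02,
        4.3000e-02,  0.0000e+00]), 'position': array([0.229, 0.581, 0.226]), 'ee_rot': array([-5.850e-01, -3.086e+00,  2.000e-03]), 'force': array([ 0.667, -0.006,  0.403]), 'ft_torque': array([-0.037,  0.029,  0.001]), 'gripper_force': np.float64(0.0), 'width': np.float64(1.003)}
scene [[517.0, 0.0, 325.3], [0.0, 517.0, 240.8], [0.0, 0.0, 1.0]] [[-0.266, 0.964, 0.004], [0.754, 0.21, -0.622], [-0.601, -0.163, -0.783]] [ 0.108 -0.376  1.369]
top [[449.6, 0.0, 314.6], [0.0, 449.6, 240.1], [0.0, 0.0, 1.0]] [[0.02, -0.999, -0.029], [-0.996, -0.017, -0.09], [0.089, 0.03, -0.996]] [0.058 0.567 0.999]
```

View pics/top0.png

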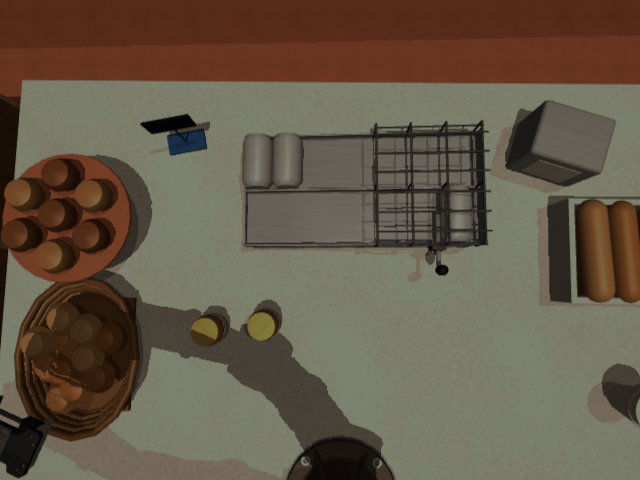

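View pics/scene0.png

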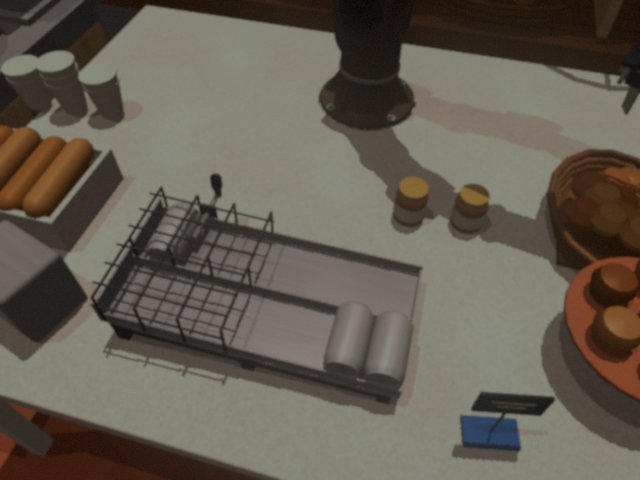

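The top view shows the rack with its low end at left: lip x≈245, guard x≈375–487, knob at (441,269), freed can under the guard at (460,215), cans b at (258/287,160) and jars at (207,330) and (263,325). The scene view shows the same from the far side.

```bash
cat > h.py <<'E'
import numpy as np
def cloud(d):
    z=d["range_z"]; v,u=np.mgrid[:480,:640]; K=d["mtx"]
    P=np.stack([(u-K[0,2])/K[0,0]*z,(v-K[1,2])/K[1,1]*z,z],-1)
    W=(P-d["t"])@d["R"]; W[z==0]=np.nan; return W
def proj(d,X):
    c=np.atleast_2d(X)@d["R"].T+d["t"]; p=c@d["mtx"].T; return p[:,:2]/p[:,2:]
E
python3 - <<'E'
import numpy as np,cv2
from h import *
d=dict(np.load("pics/top0.npz")); W=cloud(d); s=dict(np.load("pics/scene0.npz")); S=cloud(s)
cnt=W[270:300,280:400].reshape(-1,3); print("counter z",np.nanmedian(cnt[:,2]), np.nanstd(cnt[:,2]))
f=W[200:238,255:368].reshape(-1,3); f=f[np.isfinite(f[:,0])]
A=np.c_[f[:,:2],np.ones(len(f))]; c,*_=np.linalg.lstsq(A,f[:,2],rcond=None); print("near floor plane",c,np.std(A@c-f[:,2]))
f=W[145:183,308:368].reshape(-1,3);f=f[np.isfinite(f[:,0])]; A=np.c_[f[:,:2],np.ones(len(f))]; c2,*_=np.linalg.lstsq(A,f[:,2],rcond=None);print("far",c2)
# points above floor plane
h=W[...,2]-(W[...,0]*c[0]+W[...,1]*c[1]+c[2])
np.set_printoptions(precision=3,suppress=True,linewidth=200)
k=(slice(258,280),slice(430,452)); m=(h[k]>0.03); print("knob",m.sum(),np.nanmedian(W[k][m],0),W[k][m].min(0),W[k][m].max(0),"h",np.nanmedian(h[k][m]))
m=(h[140:180,248:300]); 
for r in (150,165,180): print(r,(h[r,240:306]*1000).round())
for col in (270,310,350): print(col,(h[185:256,col]*1000).round(), W[185:256:10,col,0])
for r in (205,225): print(r,(h[r,238:262]*1000).round(),W[r,238:262,1])
im=cv2.resize(d["pixels"][110:290,230:500],None,fx=2.9,fy=2.9,interpolation=cv2.INTER_CUBIC)
cv2.imwrite("pics/crop1.png",im[:,:,::-1])
E
```

```text
counter z 2.4274608628889188e-05 0.0019190696812145195
near floor plane [ 0.00080933 -0.04521013  0.0479327 ] 0.0017917990378178558
far [-0.00026008 -0.04544288  0.04884357]
knob 158 [ 0.502 -0.192  0.135] [ 0.49  -0.204  0.088] [ 0.526 -0.182  0.143] h 0.07767239247267901
150 [-37. -35. -38.  48.  52.  59.  58.  63.  63.  63.  64.  69.  66.  63.  62.  69.  66.  64.  63.  63.  62.  61.  58.  58.  60.  59.  56.  53.  50.  49.  45.  37.  44.  52.  51.  56.  61.  60.  64.
  64.  62.  62.  68.  65.  64.  69.  66.  65.  66.  69.  63.  64.  60.  59.  58.  55.  59.  52.  52.  53.  39.  41.  -2.   2.  -1.   3.]
165 [-36. -35.  37.  49.  58.  56.  60.  61.  66.  64.  65.  65.  66.  67.  67.  66.  65.  65.  66.  61.  65.  65.  60.  62.  56.  56.  53.  51.  52.  50.  44.  40.  45.  50.  56.  56.  61.  62.  63.
  64.  63.  66.  66.  68.  66.  65.  65.  67.  68.  65.  62.  62.  63.  61.  60.  61.  58.  54.  51.  49.  43.  38.   1.  -0.  -0.   1.]
180 [-36. -40.  44.  52.  55.  58.  59.  61.  62.  64.  64.  63.  62.  66.  63.  63.  65.  65.  66.  62.  62.  62.  60.  55.  60.  57.  58.  53.  50.  4
[... 1264 characters left out ...]
   1.   0.   1.  -1.   1.  -4.  -1.  -1.  -2.  24.  24.   1. -11. -44. -51. -49. -49. -46. -49. -47. -51.] [0.689 0.666 0.644 0.621 0.599 0.576 0.552 0.535]
205 [-38. -36. -39. -39. -37. -37.  nan  21.  11.  -2.   0.  -2.  -2.   0.  -1.   1.   2.   0.  -0.  -4.   3.   1.   0.   3.] [0.252 0.249 0.248 0.245 0.242 0.24    nan 0.224 0.224 0.224 0.221 0.219 0.217 0.214 0.212 0.21  0.207 0.205 0.203 0.201 0.198 0.196 0.194 0.191]
225 [-39. -37. -38. -35. -38. -35.  15.  13.   6.   5.  -1.   2.  -0.   2.  -0.   4.   1.  -2.   2.  -2.  -2.  -1.   3.   1.] [0.251 0.248 0.246 0.243 0.241 0.238 0.226 0.224 0.223 0.221 0.22  0.217 0.215 0.213 0.211 0.208 0.206 0.204 0.201 0.2   0.197 0.195 0.192 0.19 ]
```

View pics/crop1.png

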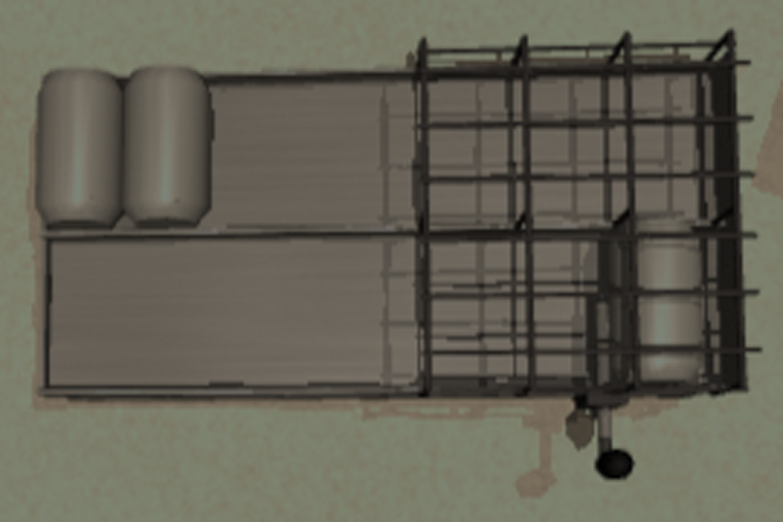

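The crop shows the empty near lane (lip at crop x≈45, floor rows 237–388), last hoop at x≈422, pin bar at x≈603 with its knob at (614,463), and the can at x≈668.

```bash
cat > fit.py <<'E'
import numpy as np
from h import *
from scipy.optimize import least_squares
from scipy.spatial.transform import Rotation as R
np.set_printoptions(precision=4,suppress=True,linewidth=200)
d=dict(np.load("pics/top0.npz")); W=cloud(d); c=[0.0002,-0.0453,0.0484]
h=W[...,2]-(W[...,0]*c[0]+W[...,1]*c[1]+c[2])
sel=lambda r,lo,hi:(lambda w,hh:w[(hh>lo)&(hh<hi)])(W[r],h[r])
near=sel(np.s_[240:252,255:368],.021,.03); mid=sel(np.s_[183:196,255:368],.021,.03); lip=sel(np.s_[195:240,242:250],.009,.025)
for n,p in(("near",near),("mid",mid)):
    q=np.polyfit(p[:,1],p[:,0],1); print(n,len(p),q,np.std(np.polyval(q,p[:,1])-p[:,0]))
q=np.polyfit(lip[:,0],lip[:,1],1); print("lip",len(lip),q,np.median(lip,0))
# cans b: fit two cylinders' axis y from heights in rack coordinates
kn=W[258:280,430:452][(h[258:280,430:452]>.07)]; print("knob top",len(kn),np.median(kn,0),kn.min(0),kn.max(0))
s=dict(np.load("pics/scene0.npz")); S=cloud(s); hs=S[...,2]-(S[...,0]*c[0]+S[...,1]*c[1]+c[2])
k=S[165:205,200:235][hs[165:205,200:235]>.05]; k=k[(k[:,0]<.52)]; print("knob scene",len(k),np.median(k,0),k.min(0),k.max(0))
for cam,WW,hh in(("top",W,h),("scene",S,hs)):
    m=(hh>.015)&(hh<.03)&(WW[...,1]<.19)&(WW[...,1]>-.04)&(WW[...,0]>.5)&(WW[...,0]<.72); p=WW[m]
    for lo,hi in((.52,.57),(.64,.7)):
        a=p[(p[:,0]>lo)&(p[:,0]<hi)]
        if len(a)>20: print(cam,lo,len(a),np.polyfit(a[:,1],a[:,0],1),np.median(a,0))
    m=(hh>.03)&(hh<.08)&(WW[...,1]<.24)&(WW[...,1]>.08)&(WW[...,0]>.66)&(WW[...,0]<.85);p=WW[m]
    def res(v):
        u=np.array([v[2],1]);u/=np.hypot(*u); s_=p[:,:2]-[.72,0]; 
        a=s_@u; ht=hh[m]; r1=np.hypot(a-v[0],ht-v[3])-.033; r2=np.hypot(a-v[1],ht-v[3])-.033
        return np.where(abs(r1)<abs(r2),r1,r2)
    o=least_squares(res,[.19,.125,0,.033],loss="soft_l1",f_scale=.002); print(cam,"cans",o.x,len(p),np.std(o.fun))
E
python3 fit.py
```

```text
near 157 [-0.021   0.5529] 0.0009022056232440644
mid 268 [-0.0158  0.6753] 0.0021265870372003397
lip 110 [0.0168 0.2148] [0.6131 0.225  0.0554]
knob top 94 [ 0.5    -0.192   0.1375] [ 0.4901 -0.2036  0.128 ] [ 0.5103 -0.1822  0.1428]
knob scene 178 [ 0.5074 -0.1906  0.1301] [ 0.4925 -0.2045  0.1073] [ 0.5132 -0.1826  0.1416]
top 0.52 164 [-0.0238  0.553 ] [0.5513 0.0507 0.0711]
top 0.64 311 [-0.0132  0.6748] [0.674  0.0885 0.0687]
top cans [ 0.1987  0.1328 -0.023   0.0321] 3113 0.0037848051398304394
scene 0.52 530 [-0.0192  0.5553] [0.5539 0.0797 0.0665]
scene 0.64 398 [-0.0192  0.6781] [0.6774 0.0342 0.0693]
scene cans [ 0.1977  0.1323 -0.0184  0.032 ] 5363 0.004938968664744895
```

```bash
cat >> h.py <<'E'
from scipy.spatial.transform import Rotation as Rn
from scipy.linalg import logm
np.set_printoptions(precision=3,suppress=True,linewidth=180)
th,psi=0.0455,0.019
RR=Rn.from_euler("ZX",[psi,-th]).as_matrix()      # rack axes (columns)
RT=np.c_[RR[:,1],RR[:,0],-RR[:,2]]                # tool aligned: x=downhill,y=rack x,z=down
GE=np.array([0.614+0.0012,-0.061,0.0484+0.0453*0.061])+RR[:,2]*0.033
def rk(p): return (np.asarray(p)-GE)@RR           # rack coords rel. guard_end (z=0 at can centre height)
def T(p,R): M=np.eye(4); M[:3,:3]=R; M[:3,3]=p; return M
def now(arm):
    o=arm.observe(); return o,T(o["position"],Rn.from_rotvec(o["ee_rot"]).as_matrix())
def rows(T0,p,n,R=RT):
    L=np.real(logm(np.linalg.inv(T0)@T(p,R)))/n
    return np.r_[L[:3,3]/.025, L[2,1]/.1,L[0,2]/.1,L[1,0]/.1]
E
python3 - <<'E'
from cell import arm
from h import *
o,T0=now(arm); print(rows(T0,[.503,-.193,.195],39), rk([.503,-.193,.122]), RR)
E
```

```text
[-0.86  -0.235  0.053  0.007 -0.01   0.302] [-0.115 -0.133  0.032] [[ 1.    -0.019 -0.001]
 [ 0.019  0.999  0.045]
 [ 0.    -0.045  0.999]]
```

Call:
carry_out([
  [1, -0.4, -0.1, 0.05, 0, 0, 0.15],
  [1, -0.86, -0.24, 0.05, 0, -0.01, 0.3],
  [1, -0.86, -0.24, 0.05, 0, -0.01, 0.3],
  [1, -0.86, -0.24, 0.05, 0, -0.01, 0.3],
  [1, -0.86, -0.24, 0.05, 0, -0.01, 0.3],
  [1, -0.86, -0.24, 0.05, 0, -0.01, 0.3],
  [1, -0.86, -0.24, 0.05, 0, -0.01, 0.3],
  [1, -0.86, -0.24, 0.05, 0, -0.01, 0.3],
])

```text
clock: 0.9
position: [0.3525, 0.4676, 0.2172]
ee_rot: [0.93, 2.993, -0.002]
force: [-0.2, -0.5, 0.1]
width: 1.002
gripper_force: 0.0
```

Call:
carry_out([
  [1, -0.86, -0.24, 0.05, 0, -0.01, 0.3],
  [1, -0.86, -0.24, 0.05, 0, -0.01, 0.3],
  [1, -0.86, -0.24, 0.05, 0, -0.01, 0.3],
  [1, -0.86, -0.24, 0.05, 0, -0.01, 0.3],
  [1, -0.86, -0.24, 0.05, 0, -0.01, 0.3],
  [1, -0.86, -0.24, 0.05, 0, -0.01, 0.3],
  [1, -0.86, -0.24, 0.05, 0, -0.01, 0.3],
  [1, -0.86, -0.24, 0.05, 0, -0.01, 0.3],
])

```text
clock: 1.7
position: [0.4518, 0.3197, 0.2088]
ee_rot: [1.278, 2.854, -0.004]
force: [-0.1, 0.0, -0.3]
width: 1.0
gripper_force: 0.0
```

Call:
carry_out([
  [0.5, -0.86, -0.24, 0.05, 0, -0.01, 0.3],
  [0.5, -0.86, -0.24, 0.05, 0, -0.01, 0.3],
  [0.5, -0.86, -0.24, 0.05, 0, -0.01, 0.3],
  [0.5, -0.86, -0.24, 0.05, 0, -0.01, 0.3],
  [0.5, -0.86, -0.24, 0.05, 0, -0.01, 0.3],
  [0.5, -0.86, -0.24, 0.05, 0, -0.01, 0.3],
  [0.5, -0.86, -0.24, 0.05, 0, -0.01, 0.3],
  [0.5, -0.86, -0.24, 0.05, 0, -0.01, 0.3],
])

```text
clock: 2.5
position: [0.5132, 0.1523, 0.2016]
ee_rot: [1.607, 2.674, -0.007]
force: [-0.4, -0.2, -0.3]
width: 0.499
gripper_force: 0.0
```

```bash
python3 - <<'E'
from cell import arm
from h import *
o,T0=now(arm); print(o["clock"],o["position"],o["width"],o["force"],rows(T0,[.503,-.193,.195],15))
E
```

```text
2.5 [0.513 0.152 0.202] 0.4989789042843798 [-0.359 -0.151 -0.324] [-0.892 -0.26   0.046  0.016 -0.017  0.313]
```

Call:
carry_out([
  [0.37, -0.86, -0.25, 0.04, 0.02, -0.02, 0.31],
  [0.37, -0.86, -0.25, 0.04, 0.02, -0.02, 0.31],
  [0.37, -0.86, -0.25, 0.04, 0.02, -0.02, 0.31],
  [0.37, -0.86, -0.25, 0.04, 0.02, -0.02, 0.31],
  [0.37, -0.86, -0.25, 0.04, 0.02, -0.02, 0.31],
  [0.37, -0.86, -0.25, 0.04, 0.02, -0.02, 0.31],
  [0.37, -0.86, -0.25, 0.04, 0.02, -0.02, 0.31],
  [0.37, -0.86, -0.25, 0.04, 0.02, -0.02, 0.31],
])

```text
clock: 3.3
position: [0.5305, -0.0256, 0.1982]
ee_rot: [1.922, 2.449, -0.037]
force: [0.3, 0.3, 0.5]
width: 0.371
gripper_force: 0.0
```

Call:
carry_out([
  [0.37, -0.86, -0.25, 0.04, 0.02, -0.02, 0.31],
  [0.37, -0.86, -0.25, 0.04, 0.02, -0.02, 0.31],
  [0.37, -0.86, -0.25, 0.04, 0.02, -0.02, 0.31],
  [0.37, -0.86, -0.25, 0.04, 0.02, -0.02, 0.31],
  [0.37, -0.86, -0.25, 0.04, 0.02, -0.02, 0.31],
  [0.37, -0.86, -0.25, 0.04, 0.02, -0.02, 0.31],
  [0.37, -0.4, -0.1, 0.02, 0.01, 0, 0.2],
  [0.37, 0, 0, 0, 0, 0, 0],
])

```text
clock: 4.1
position: [0.5123, -0.1692, 0.1978]
ee_rot: [2.162, 2.234, -0.06]
force: [-0.1, 0.8, 0.5]
width: 0.369
gripper_force: 0.0
```

```bash
cat > kn.py <<'E'
from cell import arm
from h import *
import cv2,sys
o,T0=now(arm); d=arm.get_image("wrist"); z=d["range_z"]; v,u=np.mgrid[:480,:640]; K=d["mtx"]
P=np.stack([(u-K[0,2])/K[0,0]*z,(v-K[1,2])/K[1,1]*z,z,np.ones_like(z)],-1)@np.array(d["tool_from_camera"]).T@T0.T
W=P[...,:3]; n=(W-GE)@RR; dark=d["pixels"].max(-1)<60
m=(z>0)&(abs(n[...,0]+.115)<.05)&(abs(n[...,1]+.133)<.04)&(n[...,2]>.03)&(n[...,2]<.07)&dark
cv2.imwrite("pics/"+sys.argv[1],d["pixels"][:,:,::-1])
print(o["clock"],T0[:3,3],"rk",rk(T0[:3,3]),"knob",m.sum(),np.median(n[m],0),n[m].min(0),n[m].max(0))
print("go",rows(T0,[.503,-.193,.195],1))
E
python3 kn.py wrist1.png
```

```text
4.1 [ 0.512 -0.169  0.198] rk [-0.105 -0.113  0.109] knob 822 [-0.115 -0.129  0.048] [-0.125 -0.142  0.03 ] [-0.106 -0.123  0.052]
go [-0.938 -0.395  0.158 -0.047  0.042  0.138]
```

View pics/wrist1.png

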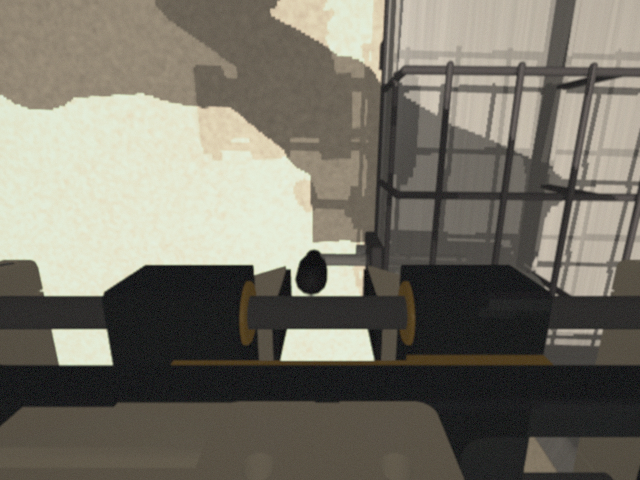

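The wrist view shows the knob at (312,272) between the opened fingers, with the guard's near wire at column ≈385; clearance looks fine.

```bash
python3 - <<'E'
from cell import arm
from h import *
o,T0=now(arm); print(rows(T0,GE+RR@[-.1155,-.133,.075],2))
E
```

```text
[-0.433 -0.222  0.674 -0.023  0.018  0.082]
```

Call:
carry_out([
  [0.37, -0.43, -0.22, 0.5, -0.02, 0.02, 0.08],
  [0.37, -0.43, -0.22, 0.5, -0.02, 0.02, 0.08],
  [0.37, 0, 0, 0, 0, 0, 0],
])

```text
clock: 4.45
position: [0.5012, -0.1902, 0.1727]
ee_rot: [2.178, 2.222, -0.052]
force: [-0.3, 0.1, 0.3]
width: 0.368
gripper_force: 0.0
```

```bash
python3 - <<'E'
from cell import arm
from h import *
o,T0=now(arm); print(rk(T0[:3,3]),o["width"],rows(T0,GE+RR@[-.1155,-.133,.028],3))
E
```

```text
[-0.116 -0.132  0.083] 0.36841509810685796 [-0.009  0.014  0.728 -0.01  -0.003  0.004]
```

Call:
carry_out([
  [0.37, 0, 0, 0.7, 0, 0, 0],
  [0.37, 0, 0, 0.7, 0, 0, 0],
  [0.37, 0, 0, 0.6, 0, 0, 0],
  [0.37, 0, 0, 0.1, 0, 0, 0],
])

```text
clock: 4.85
position: [0.5024, -0.1908, 0.1203]
ee_rot: [2.175, 2.225, -0.051]
force: [-0.0, -0.4, 0.5]
width: 0.369
gripper_force: 0.0
```

Call:
carry_out([
  [0.15, 0, 0, 0, 0, 0, 0],
  [0.15, 0, 0, 0, 0, 0, 0],
  [0.15, 0, 0, 0, 0, 0, 0],
  [0.15, 0, 0, 0, 0, 0, 0],
], squeeze=5)

```text
clock: 5.25
position: [0.5031, -0.1922, 0.1221]
ee_rot: [2.175, 2.221, -0.048]
force: [-0.7, 2.7, 3.0]
width: 0.232
gripper_force: 5.0
```

```bash
python3 - <<'E'
from cell import arm
from h import *
o,T0=now(arm); print(rk(T0[:3,3]),o["width"]*.092,o["force"])
E
```

```text
[-0.115 -0.132  0.032] 0.021322509161709736 [-0.727  2.659  3.021]
```

Call:
carry_out([
  [0.15, 0, -0.4, 0, 0, 0, 0],
  [0.15, 0, -0.6, 0, 0, 0, 0],
  [0.15, 0, -0.6, 0, 0, 0, 0],
  [0.15, 0, 0, 0, 0, 0, 0],
])

```text
clock: 5.65
position: [0.4602, -0.1934, 0.1218]
ee_rot: [2.178, 2.221, -0.049]
force: [-1.2, 1.5, 3.9]
width: 0.241
gripper_force: 5.0
```

```bash
python3 kn.py w2.png; python3 - <<'E'
from cell import arm
from h import *
import cv2
o,T0=now(arm); print(rk(T0[:3,3]),o["width"]*.092,o["force"])
E
```

```text
5.65 [ 0.46  -0.193  0.122] rk [-0.157 -0.133  0.032] knob 1043 [-0.155 -0.125  0.045] [-0.165 -0.136  0.03 ] [-0.144 -0.121  0.069]
go [-0.148  1.708 -2.924 -0.011 -0.013  0.004]
[-0.157 -0.133  0.032] 0.02194689899600901 [-0.208  1.774  4.875]
```

```bash
cat > tr.py <<'E'
from cell import arm
from h import *
from scipy.optimize import least_squares
def track(name,ymax,x0=0.0):
    c0=arm.observe()["clock"]; d=arm.get_image(name); n=(cloud(d)-GE)@RR
    with np.errstate(all="ignore"):
        m=(abs(n[...,0]-x0)<.05)&(n[...,1]>-.23)&(n[...,1]<ymax)&(n[...,2]>.005)&(n[...,2]<.037)
    p=n[m]
    if len(p)<30: return c0,name,None,len(p)
    f=lambda v: np.hypot(p[:,1]-v[0],p[:,2]-v[1])-.033
    o=least_squares(f,[np.median(p[:,1]),0],loss="soft_l1",f_scale=.002)
    return c0,name,o.x.round(4),len(p),round(float(np.median(abs(o.fun))),4)
if __name__=="__main__":
    import sys
    o,T0=now(arm); p=rk(T0[:3,3]); ym=p[1]-.014 if len(sys.argv)<3 else float(sys.argv[2])
    print("tcp",p,"F",o["force"]@RR,o["width"],rows(T0,GE+RR@[0,.05,-.007],1))
    for c in sys.argv[1].split(","): print(*track(c,ym))
E
python3 tr.py top,scene -.12
```

```text
tcp [-0.157 -0.133  0.032] F [-0.174  1.554  4.951] 0.2385532499566197 [ 7.298  6.273  1.549 -0.009 -0.011  0.006]
5.7 top [-0.171 -0.   ] 1236 0.001
5.75 scene [-0.172 -0.   ] 1380 0.001
```

Call:
carry_out([
  [0.15, 0, -0.62, 0, 0, 0, 0],
  [0.15, 0, -0.62, 0, 0, 0, 0],
  [0.45, 0, 0, 0, 0, 0, 0],
  [0.45, 0, 0, -1, 0, 0, 0],
  [0.45, 1, 0.9, -0.8, 0, 0, 0],
  [0.45, 1, 1, 0, 0, 0, 0],
  [0.45, 1, 1, 0, 0, 0, 0],
])

```text
clock: 6.5
position: [0.5042, -0.115, 0.1637]
ee_rot: [2.176, 2.219, -0.048]
force: [0.6, 0.0, -0.5]
width: 0.453
gripper_force: 0.0
```

```bash
python3 tr.py scene .03; python3 -c "
import numpy as np"
```

```text
tcp [-0.112 -0.057  0.077] F [ 0.647  0.03  -0.508] 0.453218988976745 [4.278 4.478 3.366 0.014 0.001 0.007]
6.5 scene [-0.134 -0.   ] 1450 0.0011
```

Call:
carry_out([
  [0.45, 1, 1, 0, 0, 0, 0],
  [0.45, 1, 1, 0, 0, 0, 0],
  [0.45, 1, 1, 0, 0, 0, 0],
])

```text
clock: 6.85
position: [0.5771, -0.0386, 0.1593]
ee_rot: [2.176, 2.22, -0.051]
force: [0.6, -0.2, 0.0]
width: 0.448
gripper_force: 0.0
```

```bash
python3 tr.py scene .1
```

```text
tcp [-0.038  0.018  0.076] F [ 0.64  -0.18   0.024] 0.44811950547458795 [ 1.271  1.509  3.321 -0.006  0.003  0.012]
6.85 scene [-0.083 -0.   ] 1376 0.001
```

Call:
carry_out([
  [0.45, 1, 0.8, 1, 0, 0, 0],
  [0.45, 0.6, 0.72, 1, 0, 0, 0],
  [0.45, 0.5, 0, 1, 0, 0, 0],
  [0.45, 0.5, 0, 0.35, 0, 0, 0],
])

```text
clock: 7.3
position: [0.6114, 0.0228, 0.07]
ee_rot: [2.177, 2.222, -0.056]
force: [-0.1, -0.3, -0.1]
width: 0.451
gripper_force: 0.0
```

```bash
python3 tr.py scene
```

```text
tcp [-0.002  0.083 -0.01 ] F [-0.073 -0.328 -0.115] 0.4506448384674408 [-1.315  0.087 -0.135 -0.045  0.01   0.017]
7.3 scene [ 0.004 -0.   ] 1329 0.0011
```

Call:
carry_out([
  [0.45, 0.25, 0, -0.12, 0, 0, 0],
  [0.45, 0.8, 0, 0, 0, 0, 0],
  [0.45, 0.9, 0, 0, 0, 0, 0],
  [0.45, 0.92, 0, 0, 0, 0, 0],
])

```text
clock: 7.75
position: [0.6122, 0.0943, 0.0749]
ee_rot: [2.177, 2.218, -0.046]
force: [0.3, -0.3, 0.1]
width: 0.451
gripper_force: 0.0
```

```bash
python3 - <<'E'
from cell import arm
from h import *
o,T0=now(arm); print(o["clock"],rk(T0[:3,3]),o["force"]@RR,o["ft_torque"]@RR)
E
```

```text
7.75 [-0.     0.154 -0.002] [ 0.303 -0.309  0.132] [-0.017  0.061  0.036]
```

Call:
carry_out([
  [0.45, 0.86, 0, 0.08, 0, 0, 0],
  [0.45, 0.8, 0, 0.08, 0, 0, 0],
  [0.45, 0.72, 0, 0, 0, 0, 0],
  [0.45, 0.63, 0, 0, 0, 0, 0],
])

```text
clock: 8.15
position: [0.6099, 0.1707, 0.0659]
ee_rot: [2.176, 2.221, -0.049]
force: [0.1, -0.6, 0.2]
width: 0.448
gripper_force: 0.0
```

```bash
python3 - <<'E'
from cell import arm
from h import *
o,T0=now(arm); print(o["clock"],rk(T0[:3,3]),o["force"]@RR,o["ft_torque"]@RR)
E
```

```text
8.15 [-0.001  0.231 -0.008] [ 0.041 -0.594  0.149] [-0.037  0.053 -0.036]
```

Call:
carry_out([
  [0.45, 0.53, 0, 0, 0, 0, 0],
  [0.45, 0.42, 0, 0, 0, 0, 0],
  [0.45, 0.32, 0, 0, 0, 0, 0],
  [0.45, 0.22, 0, 0, 0, 0, 0],
  [0.45, 0.12, 0, 0, 0, 0, 0],
  [0.45, 0.06, 0, 0, 0, 0, 0],
  [0.45, 0, 0, 0, 0, 0, 0],
  [0.45, 0, 0, 0, 0, 0, 0],
])

```text
clock: 8.95
position: [0.6089, 0.2106, 0.0634]
ee_rot: [2.177, 2.22, -0.05]
force: [0.2, -0.2, 0.6]
width: 0.451
gripper_force: 0.2
```

```bash
python3 tr.py scene,top
```

```text
tcp [-0.001  0.271 -0.008] F [ 0.151 -0.225  0.592] 0.4507616947046224 [-8.833  0.044 -0.055 -0.004 -0.001  0.008]
8.95 scene [ 0.226 -0.001] 1259 0.0011
9.0 top [ 0.228 -0.001] 1185 0.001
```

Call:
carry_out([
  [0.45, 0.06, 0, 0, 0, 0, 0],
  [0.45, 0.12, 0, 0, 0, 0, 0],
  [0.45, 0.12, 0, 0, 0, 0, 0],
  [0.45, 0.12, 0, 0, 0, 0, 0],
  [0.45, 0.12, 0, 0, 0, 0, 0],
  [0.45, 0.12, 0, 0, 0, 0, 0],
  [0.45, 0.12, 0, 0, 0, 0, 0],
  [0.45, 0.1, 0, 0, 0, 0, 0],
])

```text
clock: 9.85
position: [0.6083, 0.2335, 0.0623]
ee_rot: [2.176, 2.221, -0.05]
force: [-0.4, -0.6, -0.2]
width: 0.452
gripper_force: 0.0
```

Call:
carry_out([
  [0.45, 0.06, 0, 0, 0, 0, 0],
  [0.45, 0.05, 0, 0, 0, 0, 0],
  [0.45, 0.04, 0, 0, 0, 0, 0],
  [0.45, 0.04, 0, 0, 0, 0, 0],
  [0.45, 0.04, 0, 0, 0, 0, 0],
  [0.45, 0.04, 0, 0, 0, 0, 0],
  [0.45, 0.04, 0, 0, 0, 0, 0],
  [0.45, 0.04, 0, 0, 0, 0, 0],
])

```text
clock: 10.65
position: [0.6081, 0.2419, 0.062]
ee_rot: [2.176, 2.221, -0.05]
force: [-0.4, 0.4, 0.3]
width: 0.45
gripper_force: 0.0
```

```bash
python3 tr.py scene,top
```

```text
tcp [-0.001  0.302 -0.008] F [-0.387  0.39   0.281] 0.4496587263671104 [-10.088   0.045  -0.058  -0.004  -0.002   0.015]
10.65 scene [ 0.253 -0.001] 1461 0.001
10.7 top [ 0.255 -0.   ] 1298 0.001
```

Call:
carry_out([
  [0.45, 0.06, 0, 0, 0, 0, 0],
  [0.45, 0.06, 0, 0, 0, 0, 0],
  [0.45, 0.08, 0, 0, 0, 0, 0],
  [0.45, 0.1, 0, 0, 0, 0, 0],
  [0.45, 0.1, 0, 0, 0, 0, 0],
])

```text
clock: 11.25
position: [0.6079, 0.2521, 0.0615]
ee_rot: [2.176, 2.221, -0.05]
force: [-0.1, -0.3, 0.3]
width: 0.449
gripper_force: 0.0
```

```bash
python3 tr.py scene,top
```

```text
tcp [-0.001  0.312 -0.008] F [-0.115 -0.338  0.285] 0.44879766533515997 [-10.497   0.047  -0.059  -0.005  -0.003   0.016]
11.25 scene [ 0.254 -0.   ] 1732 0.0009
11.3 top [ 0.255 -0.   ] 1358 0.001
```

The can has stayed at the lip while the hand moved 10 mm clear; now I take the hand away, downhill and up.

Call:
carry_out([
  [0.45, 0.3, 0, -0.2, 0, 0, 0],
  [0.45, 0.5, 0, -0.6, 0, 0, 0],
  [0.45, 0.3, 0, -1, 0, 0, 0],
  [0.45, 0, 0, -1, 0, 0, 0],
  [0.45, 0, 0, -1, 0, 0, 0],
  [0.45, 0, 0, -1, 0, 0, 0],
  [0.45, 0, 0, -0.5, 0, 0, 0],
  [0.45, 0, 0, 0, 0, 0, 0],
])

```text
clock: 12.15
position: [0.6082, 0.2861, 0.1946]
ee_rot: [2.175, 2.221, -0.045]
force: [0.7, -0.6, 0.0]
width: 0.448
gripper_force: 0.0
```

```bash
python3 tr.py scene .3; python3 - <<'E'
from cell import arm
from h import *
import cv2
cv2.imwrite("pics/end.png",arm.get_image("scene")["pixels"][:,:,::-1]); o=arm.observe(); print(o["clock"],o["force"],abs(o["dq"]).max())
E
```

```text
tcp [-0.     0.34   0.126] F [ 0.71  -0.565  0.007] 0.44848048419939507 [-11.615  -0.002   5.311   0.025  -0.02    0.017]
12.15 scene [ 0.254 -0.   ] 1814 0.0008
12.25 [ 0.09  -0.12  -0.406] 0.016355823966310735
```

View pics/end.png

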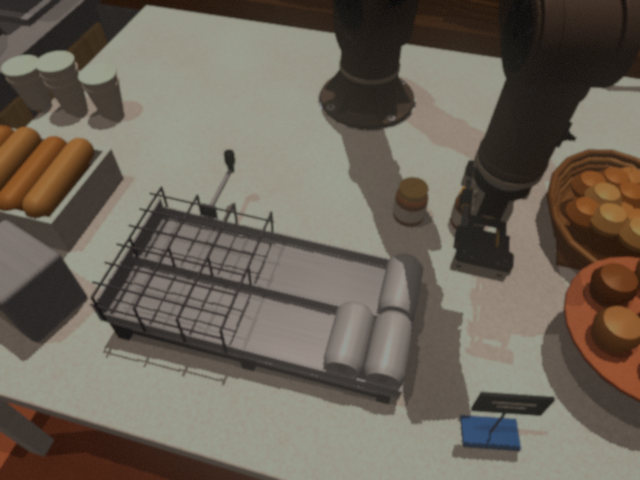

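The scene view shows the can resting on the near lip at (400,283), the pin out with its knob at (230,160), and the other cans and jars in place. I check the pin's travel, then hand in.

```bash
python3 - <<'E'
from cell import arm
from h import *
for c in("top","scene"):
    n=(cloud(arm.get_image(c))-GE)@RR
    with np.errstate(all="ignore"): m=(abs(n[...,1]+.133)<.03)&(n[...,0]>-.24)&(n[...,0]<-.1)&(n[...,2]>.03)&(n[...,2]<.06)
    p=n[m]; print(c,len(p),np.median(p,0),p.min(0),p.max(0))
ok=-.205<np.median(p[:,0])<-.178; print(ok)
if ok: print(arm.sign_off())
E
```

```text
top 105 [-0.189 -0.132  0.046] [-0.199 -0.144  0.031] [-0.179 -0.123  0.052]
scene 121 [-0.183 -0.131  0.044] [-0.195 -0.143  0.03 ] [-0.175 -0.123  0.051]
True
the job is handed in; nothing more can be done
None
```

The job is handed in: I pulled the pin about 73 mm (out), took the can up past the guard and braked it to a stop about 30 mm short of the lip, then let it down to rest there; the hand is clear and the other cans and jars look undisturbed in the last picture, though the contact was too light to show on the force sensor, so its softness is judged from position and speed only.

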